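Unbolt the whale's bay of the toy chest

ROBOT

A 6-joint arm with a two-finger parallel gripper is mounted at the origin on the work surface. World frame = base frame: x ahead of the robot, y to its left, z up, the work surface at z = 0. Lengths are in m, angles in rad, forces in N, time in s.
With the tool pointing down it reaches from about 0.3 to 0.95 m from the base axis. Payload 3.1 kg.
Tool frame: the origin (TCP) lies at the very end of the fingers, on their centre line; the grasp point (between the pads) lies 19 mm behind it (r.hold_point_z is the z of the grasp point in the tool frame, in m); z points along the fingers, y is the direction in which the jaws open and shut (so a half turn about z gives the same grasp; the last joint's range is limited). The gripper opens to 85 mm and grips with 20 to 120 N. Pads are 22 mm wide; open, the fingers measure 114 mm over their backs; the gripper's body (76 mm by 85 mm) begins 54 mm behind the grasp point. The pads swing forward as they close: fully open they stand 13 mm farther back than shut.
Start: joints at [1.06, 0.308, 1.634, -0, 1.2, -0.07], TCP at [0.267, 0.565, 0.231] pointing down, gripper open.
Joint ranges: [-3.06, 3.06], [-0.79, 1.96], [0.05, 2.63], [-1.19, 4.34], [0.05, 2.64], [-2.94, 2.94]. Speed limits (rad/s): [2.79, 2.79, 3.14, 3.14, 3.14, 3.14].

INTERFACE

Orientations are given as a 3x3 rotation matrix whose columns are the frame's x, y, z axes.
In Python, from workcell import status, snapshot, get_calibration, order, r gives the robot as it stands. The module is installed in compiled form; this text tells all that it offers.
- The arm moves only by the shell command python3 -m jog 'ROWS' [FORCE]. ROWS is text: rows parted by semicolons, each of 7 numbers parted by spaces: the shift along the world's x, y, z in cm, then the turn, a rotation vector about the world's x, y, z in degrees, then the opening, from 0 (shut) to 1 (fully open). In form: dx dy dz ax ay az jaw; .... A call has 1 to 20 rows; each row is the pose to reach, as a shift and turn from the pose commanded when the call began; what a row does not reach only later rows make up. A row lasts 1/8 s, in which the tool goes at most 62.5 mm and 10.7 degrees, less where a joint would pass 70% of its speed; a pose out of reach is approached as far as the arm can. A call with a gripper value outside its range is refused whole. The fingers move at their own pace and stop on an object; FORCE is the grip in N (left out, the last holds). Time passes only in rows, so rows that repeat a pose let the fingers close. It gives the time, the measured TCP pose, the force and the opening at its end, in the units of the state.
- status.get_state(): the state, without advancing time (a new reading comes with each control period).
- snapshot(name): name is "scene" or "top" or "wrist"; returns the picture (400x640x3 uint8, red, green, blue); there is no depth.
- get_calibration(name): a dict with "camera_matrix" (3x3 intrinsics, pixels), "k1" (the pictures are not rectified: a ray, as slopes to the right and down, at radius r is drawn at 1 + k1 r^2 times it, then the intrinsics apply), "world_from_camera" (4x4, takes a point from camera to world coordinates). Camera axes: x right, y up, looking along -z (the intrinsics and any distortion apply to the point x, -y, -z); pixel columns grow to the right and rows downward; lengths in m; the calibration is good to about 2 mm. A picture is of the moment at which its call begins: read the wrist's pose just before it. get_calibration takes no time and is no camera call; for the wrist camera it gives the pose at the moment of the call.
- order.sign_off(): hands the job in, once; it reports no verdict.
The state is a dict: "time_s": time; "q": joint angles; "qvel": joint speeds; "tau": joint torques, N m; "eef_pos": TCP position; "orientation": TCP orientation; "wrist_force": force on the tool from outside, world axes, zero at the start; "wrist_torque": the same for the moment, N m; "finger_gap": finger opening in m.
Only numpy, scipy, OpenCV 4.12 (cv2) and the standard library are available. Lean on these libraries where they do the work, as an engineer would, in place of code of your own. Each camera call takes 0.05 s, during which the arm holds its last target.

TASK

The low wooden toy chest on the shelf has two bays under grille lids, each lid held by its own red-knobbed sliding bolt: find the bay that holds the blue whale and unfasten that bay's bolt. Lift the bolt by its knob over the yellow ridge in its track, slide it away from the lid to the other side of the ridge, and let it down again so that it sits low behind the ridge. Leave the other bay's bolt fastened.

Things in the scene. Friction and masses are not known exactly. Their poses are not given: they have to be found in the camera images.
- chest: Fixed toy chest 280 (x) x 440 (y) x 90 mm high, origin centre of underside, yaw within 18 deg. Solid deck at x -140..-20 mm (robot's side, top 90 mm up) carries two bolts along x at y +110 (left) and -110 mm. Two bays under lids at x > -20: left y > 0, right y < 0. Beside each bolt: guides 20 mm high, outer faces 26 mm off its line; a bridge at x -30..-20, 48 mm wide, 59 mm above the deck.
- knob_left (a point): Mid-point of the red knob of the left bay's bolt: upright cylinder, 24 mm diameter, 44 mm tall, this point 19 mm below its top, 47 mm above the deck when down. Under it a steel bar, 22 mm wide, its top 25 mm below this point, reaches over the lid. It moves only along chest x and up/down, never turns. Fastened: chest x -65 to -69 mm, down. About 120 g; lifting takes 2 to 3 N, sliding 1 N.
- knob_right (a point): Same point on the right bay's bolt. Both bolts work alike: a foot under the knob is stopped by a yellow ridge 10 mm high (chest x -77 to -89 mm). Lifted over 10 mm (20 is good, stop at 30) it slides towards chest -x, to a stop at x = -115 mm (50 mm travel). Once the knob is below x = -95 mm it is past the ridge and drops back down when let go.
- whale: Blue bath whale, about 105 x 75 x 51 mm, in one of the bays under the grille lid (the other bay holds an aluminium toy pot). Origin: centre of its underside. It tells which bolt is wanted; it is not to be handled.

How it is judged:
On the way:
1. the bolt of the whale's bay is lifted clear of the ridge (((y of whale in the frame of chest above 0 m and z of knob_left in the frame of chest above 0.146 m) or (y of whale in the frame of chest below 0 m and z of knob_right in the frame of chest above 0.146 m))), for 0.1 s.
At the end, for the whole second after the job is handed in: The bolt of the whale's bay is past the ridge (knob at chest x below -96 mm) and down again (within 4 mm of its lowest); the other bolt is still fastened (knob at chest x above -77 mm, within 4 mm of its lowest); the whale is still in its bay (((y of whale in the frame of chest above 0 m and x of knob_left in the frame of chest below -0.096 m and z of each of knob_left, knob_right in the frame of chest below 0.141 m and x of knob_right in the frame of chest above -0.077 m) or (y of whale in the frame of chest below 0 m and x of knob_right in the frame of chest below -0.096 m and z of each of knob_right, knob_left in the frame of chest below 0.141 m and x of knob_left in the frame of chest above -0.077 m)) and x of whale in the frame of chest between -0.02 and 0.14 m and z of whale in the frame of chest below 0.05 m); the robot touches nothing.
It fails at once if the other bay's bolt is drawn past its ridge ((y of whale in the frame of chest above 0 m and x of knob_right in the frame of chest below -0.09 m) or (y of whale in the frame of chest below 0 m and x of knob_left in the frame of chest below -0.09 m)).
It also fails if it takes over 32 s, if anything falls off the work surface, if the arm or the gripper's body presses on something with over 40 N, if the wrist force passes 120 N, or if a joint passes its speed limit or range.

## Working session

There is one attempt and no reset: what is moved stays moved. The work goes in short steps, Python scripts to look and compute and a shell command to move; the robot and the scene stay as the last step left them, time stands still between calls to the robot, and variables do not carry over. Pictures are saved under pics/ and viewed, and the job is handed in when it is done.

```bash
mkdir -p pics
python3 - <<'E'
from workcell import status,snapshot,get_calibration
import cv2,numpy as np
s=status.get_state();print(s['time_s'],s['eef_pos'],np.round(s['orientation'],3),s['finger_gap'])
for n in ('scene','top'):
    im=snapshot(n);cv2.imwrite(f'pics/{n}0.png',im[:,:,::-1])
    c=get_calibration(n);print(n,c['camera_matrix'],c['k1'],np.round(c['world_from_camera'],3))
E
```

```text
0.0 [0.26629913 0.56451016 0.23004805] [[-0.904  0.427 -0.001]
 [ 0.427  0.904 -0.002]
 [ 0.    -0.002 -1.   ]] 0.08547339801830857
scene [[382.50113309   0.         315.1658499 ]
 [  0.         382.50113309 199.75905592]
 [  0.           0.           1.        ]] -0.04046711410321426 [[ 0.832 -0.449  0.326  0.838]
 [ 0.555  0.669 -0.494 -0.289]
 [ 0.004  0.592  0.806  0.648]
 [ 0.     0.     0.     1.   ]]
top [[516.92288072   0.         314.48395739]
 [  0.         516.92288072 198.52136032]
 [  0.           0.           1.        ]] -0.0282257265152793 [[-0.008  0.997 -0.073  0.572]
 [-0.999 -0.011 -0.042  0.022]
 [-0.043  0.073  0.996  0.945]
 [ 0.     0.     0.     1.   ]]
```

View pics/scene0.png

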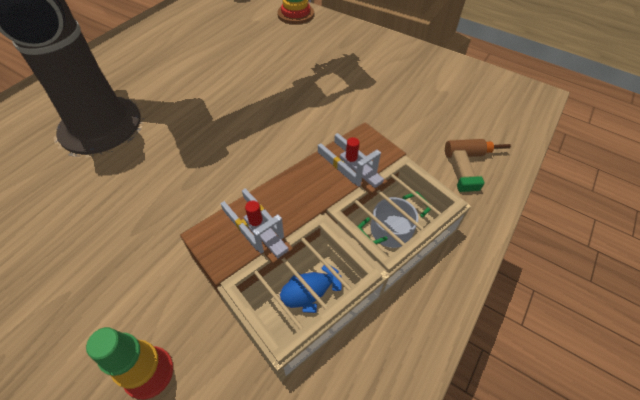

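View pics/top0.png

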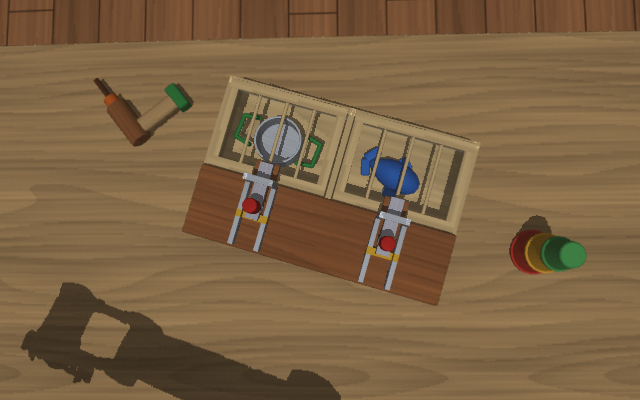

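The top view (up = +x, right = -y) shows the blue whale at (390,172), in the right bay. Its red knob is at (388,243). The pot is in the left bay, with its knob at (251,205).

```bash
cat > h.py <<'E'
import cv2,numpy as np
from workcell import status,snapshot,get_calibration
def ray(c,uv):
    K=c['camera_matrix'];p=cv2.undistortPoints(np.array([[uv]],float),K,np.array([c['k1'],0,0,0,0.]))[0,0]
    T=c['world_from_camera'];d=T[:3,:3]@np.array([p[0],-p[1],-1]);return T[:3,3],d/np.linalg.norm(d)
def plane(c,uv,z):
    o,d=ray(c,uv);return o+d*(z-o[2])/d[2]
def tri(r1,r2):
    A=np.array([r1[1],-r2[1]]).T;t=np.linalg.lstsq(A,r2[0]-r1[0],rcond=None)[0]
    a=r1[0]+t[0]*r1[1];b=r2[0]+t[1]*r2[1];return (a+b)/2,np.linalg.norm(a-b)
E
python3 - <<'E'
from h import *
big=[]
for n,boxes in (('top',[(225,180,60,50),(362,220,60,50)]),('scene',[(335,125,40,45),(235,190,40,45)])):
    im=cv2.imread(f'pics/{n}0.png');hsv=cv2.cvtColor(im,cv2.COLOR_BGR2HSV)
    m=(((hsv[...,0]<6)|(hsv[...,0]>174))&(hsv[...,1]>180)&(hsv[...,2]>60)).astype(np.uint8)
    for (x,y,w,h) in boxes:
        k,l,st,ce=cv2.connectedComponentsWithStats(m[y:y+h,x:x+w]);i=1+np.argmax(st[1:,4])
        print(n,st[i]+np.array([x,y,0,0,0]),ce[i]+[x,y])
        c=im[y:y+h,x:x+w];big.append(cv2.resize(c,(360,280),interpolation=cv2.INTER_NEAREST))
cv2.imwrite('pics/k.png',np.vstack([np.hstack(big[:2]),np.hstack(big[2:])]))
ct=get_calibration('top')
im=cv2.imread('pics/top0.png')
cv2.imwrite('pics/chest.png',cv2.resize(im[60:320,170:490],(800,600*0+650))[:600])
E
```

```text
top [243 198  18  16 205] [250.63902439 205.72682927]
top [379 236  17  15 200] [387.075 243.105]
scene [347 137  12  24 235] [352.13617021 148.46382979]
scene [245 202  17  24 285] [253.20350877 212.65964912]
```

View pics/k.png

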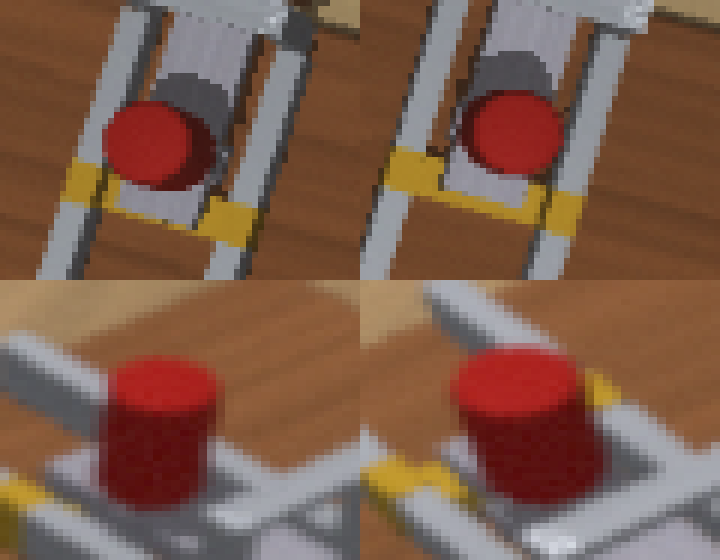

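View pics/chest.png

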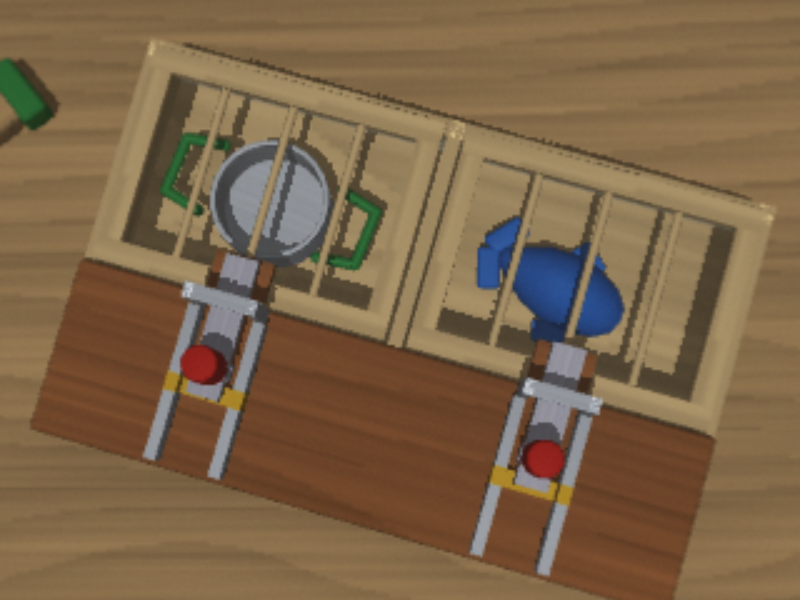

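Run:
```python
from h import *
ct=get_calibration('top');cs=get_calibration('scene')
P=[]
for a,b in (((248.8,205.2),(352.7,141.7)),((387.7,243.1),(251.5,205.7))):
    p,g=tri(ray(ct,a),ray(cs,b));q=plane(ct,a,.156);P.append(q);print('tri',p,g,'plane',q,plane(cs,b,.156))
d=P[0]-P[1];print(np.linalg.norm(d),np.degrees(np.arctan2(-d[0],d[1])))
C=[plane(ct,u,.09) for u in ((182,232),(438.5,304.5),(204,164),(456,234.8))]
for c in C: print(c)
for i,j in ((0,1),(2,3)):
    d=C[i]-C[j];print(np.linalg.norm(d),np.degrees(np.arctan2(-d[0],d[1])))
# Right knob in chest frame
d=C[0]-C[1];y=np.array([d[0],d[1]])/np.hypot(*d[:2]);x=np.array([y[1],-y[0]])
m=(C[0]+C[1])[:2]/2+x*.14
for p in P: print('chest',x@(p[:2]-m),y@(p[:2]-m))
```

```text
tri [0.62159532 0.15743446 0.15556275] 0.003196383895496638 plane [0.62024375 0.15643473 0.156     ] [0.62299496 0.15813353 0.156     ]
tri [ 0.56145478 -0.05428286  0.15702389] 0.0023926503667949504 plane [ 0.56057386 -0.05521229  0.156     ] [ 0.56179752 -0.05301524  0.156     ]
0.21989761039622086 -15.744799533402986
[0.58054954 0.28031786 0.09      ]
[ 0.45964595 -0.14209749  0.09      ]
[0.69467374 0.24393323 0.09      ]
[ 0.57226935 -0.17317465  0.09      ]
0.43937729111272794 -15.972164121247877
0.4346973863779855 -16.35484314829386
chest -0.06774920095578198 0.11151063610692814
chest -0.0668765922093247 -0.10838524291754045
```

The right knob is at about (0.561, -0.0545), mid z 0.137, and the chest yaw is about -15.9°. I'll grip across the bolt with the jaws along chest y, which needs a +9.4° turn. First I'll go above it.

```bash
python3 -m jog '2.5 -5 0 0 0 2 1; 5 -10.5 0 0 0 4 1; 7.5 -16 0 0 0 6 1; 10 -21 0 0 0 8 1; 12.5 -26 0 0 0 9.4 1; 15 -31.5 0 0 0 9.4 1; 17.5 -37 0 0 0 9.4 1; 20 -42 0 0 0 9.4 1; 22.5 -47 0 0 0 9.4 1; 25 -52.5 0 0 0 9.4 1; 27.5 -58 0 0 0 9.4 1; 29.5 -61.9 0 0 0 9.4 1; 29.5 -61.9 0 0 0 9.4 1; 29.5 -61.9 0 0 0 9.4 1; 29.5 -61.9 0 0 0 9.4 1' 40
python3 - <<'E'
from h import *
s=status.get_state();print(s['eef_pos'],np.round(s['orientation'],3))
c=get_calibration('wrist');im=snapshot('wrist');cv2.imwrite('pics/w1.png',im[:,:,::-1])
hsv=cv2.cvtColor(im[:,:,::-1].copy(),cv2.COLOR_BGR2HSV)
m=(((hsv[...,0]<6)|(hsv[...,0]>174))&(hsv[...,1]>180)&(hsv[...,2]>110)).astype(np.uint8)
k,l,st,ce=cv2.connectedComponentsWithStats(m)
for i in range(1,k):
    if st[i,4]>100: print(st[i],ce[i],plane(c,ce[i],.156))
E
```

```text
time_s: 1.98
eef_pos: [0.5609, -0.0525, 0.2309]
orientation: [[-0.962, 0.272, -0.001], [0.272, 0.962, 0.001], [0.001, 0.0, -1.0]]
wrist_force: [0.4, -0.1, -0.0]
finger_gap: 0.0855
[ 0.56094364 -0.05250238  0.23094411] [[-0.962  0.272 -0.001]
 [ 0.272  0.962  0.001]
 [ 0.001  0.    -1.   ]]
[591 178  49  43 681] [624.02936858 195.15124816] [0.61020149 0.14396202 0.156     ]
[304 197  32  24 177] [322.01129944 209.4180791 ] [ 0.56478226 -0.05194847  0.156     ]
```

View pics/w1.png

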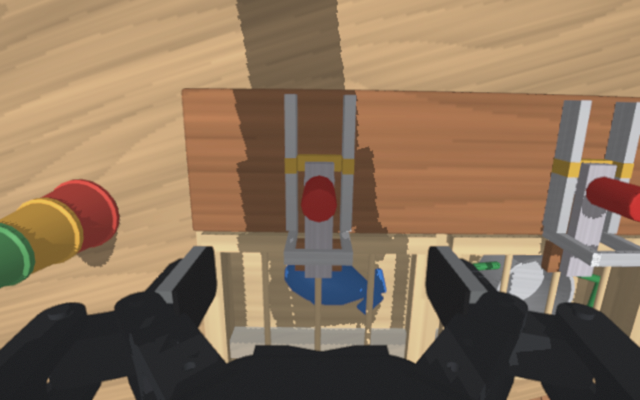

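The wrist view shows the right knob's disc at about (320,207), which is about (0.5645, -0.051). That agrees with the other estimates to 3 mm. I'll descend and grip.

```bash
python3 -m jog '0.1 0 -4 0 0 0 1; 0.1 0 -8 0 0 0 1; 0.1 0 -10.8 0 0 0 1; 0.1 0 -10.8 0 0 0 1; 0.1 0 -10.8 0 0 0 0.5; 0.1 0 -10.8 0 0 0 0.2; 0.1 0 -10.8 0 0 0 0; 0.1 0 -10.8 0 0 0 0; 0.1 0 -10.8 0 0 0 0; 0.1 0 -10.8 0 0 0 0; 0.1 0 -10.8 0 0 0 0; 0.1 0 -10.8 0 0 0 0' 40
python3 - <<'E'
from h import *
im=snapshot('wrist');cv2.imwrite('pics/w2.png',im[:,:,::-1])
E
```

```text
time_s: 3.52
eef_pos: [0.5633, -0.0546, 0.1245]
orientation: [[-0.962, 0.273, 0.001], [0.273, 0.962, -0.001], [-0.002, -0.001, -1.0]]
wrist_force: [-1.9, -2.7, 5.6]
finger_gap: 0.0227
```

View pics/w2.png

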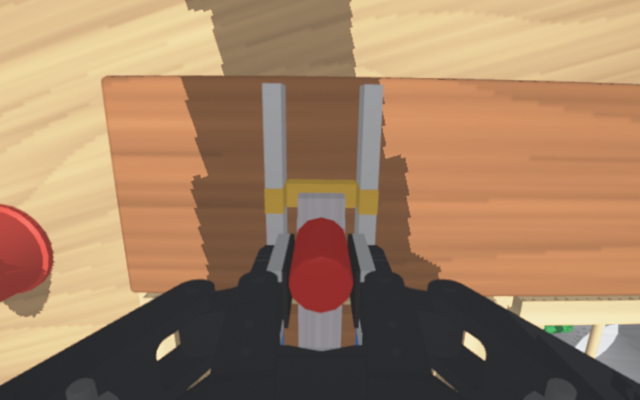

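The knob sits between the pads at about (320,265), and the gap of 22.7 mm matches it. Next I'll lift.

```bash
python3 -m jog '0 0 0.5 0 0 0 0; 0 0 1 0 0 0 0; 0 0 1.6 0 0 0 0; 0 0 2.1 0 0 0 0; 0 0 2.1 0 0 0 0; 0 0 2.1 0 0 0 0; 0 0 2.1 0 0 0 0'
python3 - <<'E'
from h import *
for n in ('wrist','scene'):
  im=snapshot(n);cv2.imwrite(f'pics/{n}3.png',im[:,:,::-1])
E
```

```text
time_s: 4.45
eef_pos: [0.5623, -0.0542, 0.1442]
orientation: [[-0.962, 0.273, -0.001], [0.273, 0.962, -0.001], [0.0, -0.001, -1.0]]
wrist_force: [-0.8, -4.8, -2.4]
finger_gap: 0.0232
```

View pics/scene3.png

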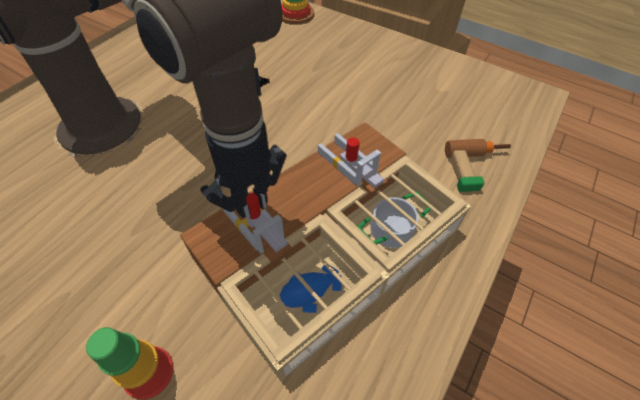

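View pics/wrist3.png

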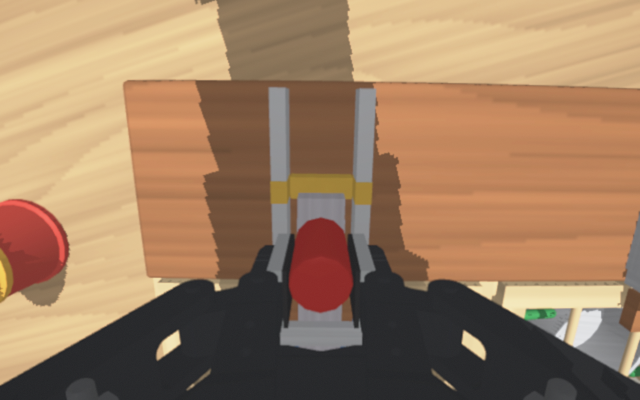

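In the wrist view the knob keeps its place between the pads at (320,265) while the guides shrink, and the wrist force is -2.4 N. So the bolt came up about 20 mm. Now I'll slide it 44 mm towards chest -x.

```bash
python3 -m jog '-0.7 0.2 0 0 0 0 0; -1.4 0.4 0 0 0 0 0; -2.1 0.6 0 0 0 0 0; -2.8 0.8 0 0 0 0 0; -3.5 1 0 0 0 0 0; -4.2 1.2 0 0 0 0 0; -4.2 1.2 0 0 0 0 0; -4.2 1.2 0 0 0 0 0; -4.2 1.2 0 0 0 0 0'
python3 - <<'E'
from h import *
for n in ('wrist',):
  im=snapshot(n);cv2.imwrite(f'pics/{n}4.png',im[:,:,::-1])
E
```

```text
time_s: 5.68
eef_pos: [0.5196, -0.0415, 0.1438]
orientation: [[-0.962, 0.273, -0.003], [0.273, 0.962, 0.0], [0.003, -0.0, -1.0]]
wrist_force: [-2.1, -4.5, -2.0]
finger_gap: 0.0225
```

View pics/wrist4.png

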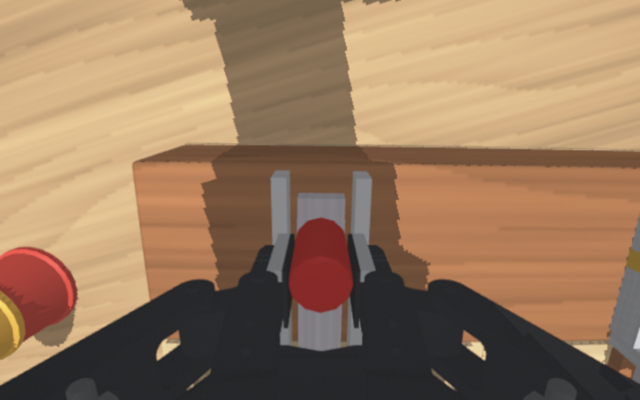

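The knob moved along with the tool, and the bar end at (320,200) is near the deck edge, well past the ridge. I'll lower it, open the jaws and retreat upwards.

```bash
python3 -m jog '0 0 -0.5 0 0 0 0; 0 0 -1 0 0 0 0; 0 0 -1.5 0 0 0 0; 0 0 -1.9 0 0 0 0; 0 0 -2 0 0 0 0; 0 0 -2 0 0 0 0; 0 0 -2 0 0 0 0; 0 0 -2 0 0 0 0.3; 0 0 -2 0 0 0 0.7; 0 0 -2 0 0 0 1; 0 0 -2 0 0 0 1; 0 0 -2 0 0 0 1; 0 0 -2 0 0 0 1; 0 0 -2 0 0 0 1'
```

```text
time_s: 7.48
eef_pos: [0.5207, -0.0417, 0.1243]
orientation: [[-0.962, 0.273, -0.0], [0.273, 0.962, 0.0], [0.0, 0.0, -1.0]]
wrist_force: [0.3, -0.0, -0.1]
finger_gap: 0.0855
```

```bash
python3 -m jog '0 0 2 0 0 0 1; 0 0 4 0 0 0 1; 0 0 7 0 0 0 1; 0 0 11 0 0 0 1; -2 4 14 0 0 0 1; -6 9 14 0 0 0 1; -10 14 14 0 0 0 1; -12 19 14 0 0 0 1; -14 24 14 0 0 0 1; -16 29 14 0 0 0 1; -16 34 14 0 0 0 1; -16 34 14 0 0 0 1; -16 34 14 0 0 0 1; -16 34 14 0 0 0 1'
python3 - <<'E'
from h import *
for n in ('top','scene'):
  im=snapshot(n);cv2.imwrite(f'pics/{n}5.png',im[:,:,::-1])
E
```

```text
time_s: 9.22
eef_pos: [0.3608, 0.2971, 0.2641]
orientation: [[-0.962, 0.275, -0.0], [0.275, 0.962, -0.001], [0.0, -0.001, -1.0]]
wrist_force: [-0.6, 0.7, 1.0]
finger_gap: 0.0852
```

View pics/top5.png

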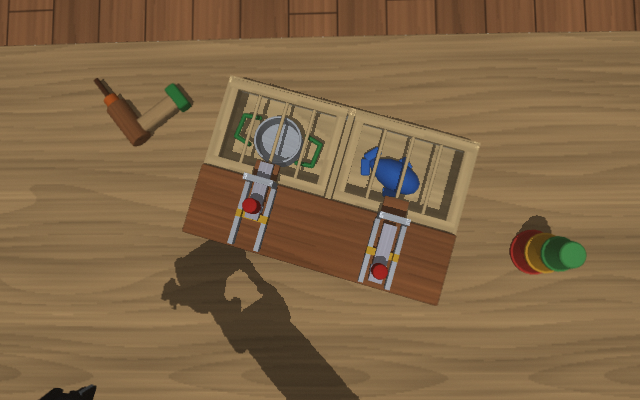

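View pics/scene5.png

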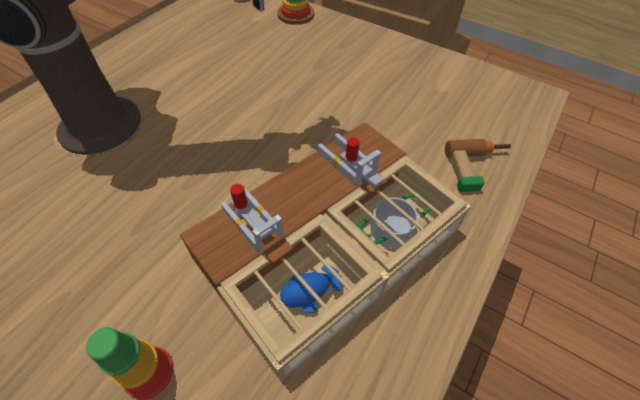

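The right knob now stands at (380,271) in the top view, beyond the yellow ridge at (383,254). The left knob is unchanged at (251,205). I'll check the right knob's height by triangulation.

Run:
```python
from h import *
ct=get_calibration('top');cs=get_calibration('scene')
def disc(f,x,y,w,h):
    im=cv2.imread(f)[y:y+h,x:x+w];hsv=cv2.cvtColor(im,cv2.COLOR_BGR2HSV)
    m=(((hsv[...,0]<6)|(hsv[...,0]>174))&(hsv[...,1]>180)&(hsv[...,2]>140)).astype(np.uint8)
    k,l,st,ce=cv2.connectedComponentsWithStats(m);i=1+np.argmax(st[1:,4]);return ce[i]+[x,y]
C=np.array([.5201,.0691]);C=None
th=np.radians(-15.9);x=np.array([np.cos(th),np.sin(th)]);y=np.array([-x[1],x[0]])
m=np.array([.52010,.06911])+x*.14
for nm,i,bt,bs in (('L',0,(225,180,60,50),(335,125,40,45)),('R',0,(362,220,60,50),(235,190,40,45)),('L',5,(225,180,60,50),(335,125,40,45)),('R',5,(350,250,60,45),(220,173,40,50))):
    a=disc(f'pics/top{i}.png',*bt);b=disc(f'pics/scene{i}.png',*bs)
    p,g=tri(ray(ct,a),ray(cs,b));print(nm,i,a,b,p,g,'chest',x@(p[:2]-m),y@(p[:2]-m))
```

```text
L 0 [249.19834711 205.57024793] [352.87179487 141.21794872] [0.62142676 0.15690684 0.15704136] 0.004395150522977662 chest -0.06660262794814802 0.11219724790144668
R 0 [387.70229008 243.80916031] [251.54545455 206.14545455] [ 0.56063696 -0.05419728  0.15501031] 0.003164935127961637 chest -0.06723276159665696 -0.10748423381686562
L 5 [248.97794118 205.11764706] [352.87179487 141.21794872] [0.62179782 0.15699962 0.15722266] 0.003631052506847296 chest -0.06627117746334664 0.11238813437867912
R 5 [379.81506849 271.78082192] [236.31632653 188.73469388] [ 0.51860262 -0.04155589  0.15628911] 0.0029528528485430502 chest -0.11112214702371263 -0.10684217651064849
```

Run:
```python
from workcell import order
print(order.sign_off())
```

```text
the job is handed in; nothing more can be done
None
```

The whale was in the right bay (chest y < 0), so I unfastened the right bolt and left the left one alone. I gripped its knob, lifted it about 20 mm, slid it 44 mm towards chest -x, lowered it and let go. I then drew the arm clear and handed the job in at about 9 s; no verdict is reported.

**Last checks (two-view triangulation, a few mm accuracy):**

| Bolt | Knob at chest x | Knob top height |
|---|---|---|
| Right (whale's bay) | about -111 mm, past the ridge | 156 mm, against 155 mm before the move, so it is down |
| Left | about -66 mm, still fastened | 157 mm, unchanged |

- **Whale:** the pictures show it unmoved in its bay.
- **Contact:** the gripper is open, and the arm is well clear of the chest in the final pictures.
- **Disagreements:** the two camera rays missed each other by 3 to 4 mm at each knob, and the camera estimates of the right knob before the grasp differed by about 3 mm. Neither affected the grasp. No check failed.

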